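Put the tap wrench away and shut the tap-and-die chest

TASK

Put the bar tap wrench back in the chest, lying flat in the empty front trough of the tray. Then press down the tab at the knee of the locked folding stay to break it while the lid is still up, and lower the lid gently until it is fully shut. Leave the other things on the counter where they are.

Things in the scene. Friction and masses are not known exactly. Their poses are not given: they have to be found in the camera images.
- tap_wrench_center (a point): centre (half-way up) of a steel bar tap wrench lying on the counter: 190 mm long over all, its two round handles (9 to 12 mm thick) along its own x; in the middle a steel block 44 mm long (x), 24 mm wide (y) and 20 mm high, the best place to grip it across its width. It stands on that block, so this point is 10 mm above what it rests on. Mass about 0.2 kg.
- chest: blue steel tap-and-die chest, fixed, 220 (x) x 340 (y) x 110 mm without its lid, open at the start; origin at the centre of its underside on the counter; x from its front to its hinge side, y along it to its left, z up. A steel tray takes up its right part; its folding lid stay stands at the left end (+y), outside the tray. The tray's rear bay holds dies and a tin.
- tray_trough (a point): centre of the floor of the tray's empty front trough; axes as the chest's. The trough is 102 mm (x) by 246 mm (y) inside, with walls 28 mm high and 2 mm thick. Its floor is 60 mm and the chest's rim 110 mm above the counter; the chest's front rim is 57 mm from here (-x).
- lid_hinge (a point): middle of the lid's hinge line, on the far top edge of the chest, 110 mm above the counter; axes as the chest's: the hinge line runs along y and the shut lid reaches from it to -x.
- lid_edge (a point): point on the outer face of the lid, mid-way along it (y), 195 mm from the hinge line and 25 mm short of the free edge. The lid is a blue steel pan, 223 x 346 mm, 22 mm thick: its outer face is 22 mm above the hinge line when shut. Own axes: z the outward normal of that face (up when shut, away from the robot when open), x from the free edge to the hinge, y along the hinge.
- lid (a joint): angle of the lid, rad: 0 fully shut, about 1.50 (86 degrees, nearly upright) at the start. Friction in hinge and stay holds the lid wherever it is left, so it must be pushed down all the way: up to about 15 N near the free edge of its outer face once the stay is broken. While the stay is locked the lid cannot be lowered.
- stay_tab (a point): centre of the upper face of the thumb tab at the stay's knee: a flange of the lower strip, 24 mm along the strip (x), 22 mm wide (y, inward), 3 mm thick, its centre 22 mm short of the knee rivet, about 33 mm above the chest's rim and 90 mm in front of the upright lid. Own axes: x along the lower strip to the knee (up to the hinge side, 37 degrees), z the tab's normal (up to the front): press along -z.
- stay_knee (a joint): fold of the knee, rad: 0 locked on its stop, 0.12 straight, then growing to 2.4 as it folds down into the chest and the lid shuts. The stay is two steel strips of 97 x 13 mm, pivoted on the chest's left end wall and in the lid. Pressing the tab takes about 4 to 10 N; broken (above 0.25) after 12 to 16 mm of tab travel; friction then keeps it there.
- carton: bystander: white stock carton 110 x 75 x 60 mm on the counter, origin at the centre of its underside
- oil_can: bystander: upright steel can, 60 mm across and 120 mm high, origin at the centre of its underside
- parts_bin: bystander: small open bin of bolts, 140 x 100 x 55 mm, origin at the centre of its underside
Things that resemble listed ones, but are neither listed nor needed, are in the scene too. Of the things like the part that bears tap_wrench_center, leave any that is yellow; of the rest the smaller one is meant.

How it is judged:
By the outcome, as a careful person would: the job done as asked, in the order asked, and still so for the second after the job is handed in, with the robot touching nothing.
It also fails if it takes over 67 s, if anything falls off the work surface, if the arm or the gripper's body presses on something with over 40 N, if the wrist force passes 120 N, or if a joint passes its speed limit or range.

ROBOT

A 6-joint arm with a two-finger parallel gripper is mounted at the origin on the work surface. World frame = base frame: x ahead of the robot, y to its left, z up, the work surface at z = 0. Lengths are in m, angles in rad, forces in N, time in s.
With the tool pointing down it reaches from about 0.25 to 0.775 m from the base axis. Payload 4 kg.
Tool frame: the origin (TCP) lies at the very end of the fingers, on their centre line; the grasp point (between the pads) lies 19 mm behind it (r.tcp_to_grasp is the distance from the TCP to the grasp point, in m); z points along the fingers, y is the line along which they close (so a half turn about z gives the same grasp; the last joint's range is limited). The gripper opens to 85 mm and grips with 20 to 120 N. Pads are 22 mm wide; open, the fingers measure 114 mm over their backs; the gripper's body (76 mm by 85 mm) begins 54 mm behind the grasp point. The pads swing forward as they close: fully open they stand 13 mm farther back than shut.
Start: joints at [-1.255, 0.087, 1.371, -0, 1.684, -0.103], TCP at [0.224, -0.502, 0.203] pointing down, gripper open.
Joint ranges: [-3.1, 3.1], [-0.76, 2.03], [0.27, 2.55], [-1.08, 4.22], [0.17, 2.65], [-2.57, 2.57]. Speed limits (rad/s): [2.79, 2.79, 3.14, 3.14, 3.14, 3.14].

INTERFACE

Orientations are given as a 3x3 rotation matrix whose columns are the frame's x, y, z axes.
In Python, from bench import r gives the robot as it stands.
- The arm moves only by the shell command python3 -m creep 'ROWS' [FORCE]. ROWS is JSON, one flat list of numbers, 7 for each row, row after row: the opening, from -1 (shut) to 1 (fully open), so that 0 is half open, then the shift along the tool's x, y, z in mm, then the turn, a rotation vector about the tool's x, y, z in rad. A call has 1 to 20 rows; each row is the pose to reach, as a shift and turn from the pose commanded when the call began, along the tool's axes at that moment; what a row does not reach only later rows make up. A row lasts 1/10 s, in which the tool goes at most 50 mm and 8.59 degrees, less where a joint would pass 70% of its speed; a pose out of reach is approached as far as the arm can. A call with a gripper value outside its range is refused whole. The fingers move at their own pace and stop on an object; FORCE is the grip in N (left out, the last holds). Time passes only in rows, so rows that repeat a pose let the fingers close. It gives the time, the measured TCP pose, the force, the opening and the grip force at its end, in the units of the state.
- r.read_state(): the state, without advancing time (a new reading comes with each control period).
- r.read_camera(name): name is "scene" or "top" or "wrist"; returns the picture (420x560x3 uint8, red, green, blue); there is no depth.
- r.camera_params(name): a dict with "fx", "fy", "cx", "cy" (pixels), "extrinsics" (4x4, takes a point from world to camera coordinates); the wrist camera has in their place "hand_eye" (4x4, takes a point from camera to tool coordinates, whose origin is the TCP and whose axes are the flange's). Camera axes: x right, y down, z forward; pixel columns grow to the right and rows downward; lengths in m; the calibration is good to about 2 mm. A picture is of the moment at which its call begins: read the wrist's pose just before it. camera_params takes no time and is no camera call.
- r.finish_job(): hands the job in; it is judged then, once.
The state is a dict: "t": time; "joint_positions": joint angles; "qd": joint speeds; "effort": joint torques, N m; "tcp_pos": TCP position; "ee_rot": TCP orientation; "contact_force": force on the tool from outside, world axes, zero at the start; "ft_torque": the same for the moment, N m; "finger_gap": finger opening in m; "grip_force": force on a finger pad.
Only numpy, scipy, OpenCV 4.12 (cv2) and the standard library are available. Lean on these libraries where they do the work, as an engineer would, in place of code of your own. Each camera call takes 0.05 s, during which the arm holds its last target. There are 200 camera calls.

## Working session

There is one attempt and no reset: what is moved stays moved. The work goes in short steps, Python scripts to look and compute and a shell command to move; the robot and the scene stay as the last step left them, time stands still between calls to the robot, and variables do not carry over. Pictures are saved under pics/ and viewed, at most 10 in all, crops included, and the job is handed in when it is done.

```bash
ls; mkdir -p pics; python3 - <<'E'
from bench import r
import cv2,numpy as np
np.set_printoptions(precision=4,suppress=True)
a=[r.read_camera(n) for n in("scene","top")]
for n,i in zip(("scene","top"),a): cv2.imwrite(f"pics/{n}0.png",i[...,::-1])
for n in("scene","top","wrist"): print(n,r.camera_params(n))
s=r.read_state();print(s)
E
```

```text
pics
scene {'fx': 448.17416354980764, 'fy': 448.17416354980764, 'cx': 277.16215073540513, 'cy': 209.24893981576392, 'extrinsics': array([[-0.8037,  0.5951,  0.0066,  0.4667],
       [ 0.4421,  0.6045, -0.6627, -0.1242],
       [-0.3983, -0.5296, -0.7489,  1.6591],
       [ 0.    ,  0.    ,  0.    ,  1.    ]])}
top {'fx': 459.97072761288337, 'fy': 459.97072761288337, 'cx': 279.2329160632177, 'cy': 207.09380805892516, 'extrinsics': array([[-0.073 , -0.9973, -0.0063,  0.004 ],
       [-0.9737,  0.0726, -0.2158,  0.639 ],
       [ 0.2157, -0.0096, -0.9764,  1.402 ],
       [ 0.    ,  0.    ,  0.    ,  1.    ]])}
wrist {'fx': 297.65042798978294, 'fy': 297.65042798978294, 'cx': 280.74729850841663, 'cy': 212.27080032818773, 'hand_eye': array([[-0.0004, -0.962 , -0.2732,  0.0693],
       [ 1.    , -0.0005,  0.0005,  0.0005],
       [-0.0006, -0.2732,  0.962 , -0.1717],
       [ 0.    ,  0.    ,  0.    ,  1.    ]])}
{'t': 0.1, 'joint_positions': array([-1.2551,  0.0879,  1.3722, -0.    ,  1.6836, -0.1031]), 'qd': array([-0.0015, -0.0019, -0.0046,  0.0006,  0.0023, -0.0002]), 'effort': array([  0.0028, -35.3016, -31.4219,  -0.0001,   0.008 ,   0.    ]), 'tcp_pos': array([ 0.2235, -0.502 ,  0.2019]), 'ee_rot': array([[ 0.9136,  0.4066, -0.0007],
       [ 0.4066, -0.9136,  0.0019],
       [ 0.0002, -0.002 , -1.    ]]), 'contact_force': array([-0.0896,  0.8639, -0.1228]), 'ft_torque': array([-0.0436, -0.0174,  0.0199]), 'grip_force': 0.0, 'finger_gap': 0.08545423255120853}
```

View pics/top0.png

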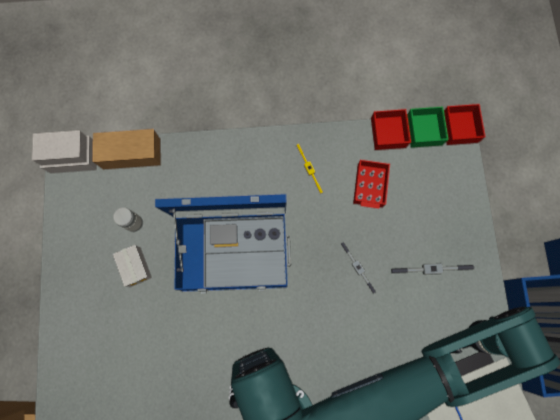

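View pics/scene0.png

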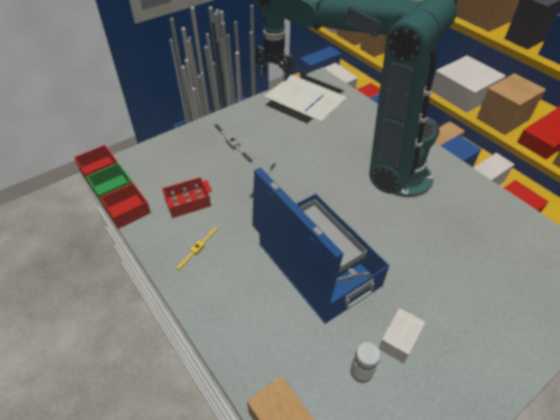

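Candidates in the top view are A, grey at (358,267), B, longer grey at (432,268), and C, yellow at (310,168). C is excluded by colour and A is smaller than B, so A is the one meant. I'll measure both to check their lengths, and enlarge the crop.

```bash
cat > h.py <<'E'
from bench import r
import cv2,numpy as np
np.set_printoptions(precision=4,suppress=True)
def cam(n,s=None):
    p=r.camera_params(n);K=np.array([[p['fx'],0,p['cx']],[0,p['fy'],p['cy']],[0,0,1]])
    if n!='wrist': E=np.array(p['extrinsics'])
    else:
        T=np.eye(4);T[:3,:3]=s['ee_rot'];T[:3,3]=s['tcp_pos'];E=np.linalg.inv(T@p['hand_eye'])
    return K,E
def plane(c,uv,z):
    K,E=c;R=E[:3,:3];o=-R.T@E[:3,3];d=R.T@np.linalg.inv(K)@[uv[0],uv[1],1]
    return o+d*(z-o[2])/d[2]
def proj(c,X):
    K,E=c;q=K@(E[:3,:3]@np.asarray(X,float)+E[:3,3]);return q[:2]/q[2]
def tri(obs):
    A=[];b=[]
    for c,uv in obs:
        K,E=c;R=E[:3,:3];o=-R.T@E[:3,3];d=R.T@np.linalg.inv(K)@[uv[0],uv[1],1];d/=np.linalg.norm(d)
        P=np.eye(3)-np.outer(d,d);A.append(P);b.append(P@o)
    return np.linalg.lstsq(np.vstack(A),np.hstack(b),rcond=None)[0]
E
python3 - <<'E'
from h import *
im=cv2.imread('pics/top0.png');c=cam('top')
bg=cv2.medianBlur(im,51);d=np.abs(im.astype(int)-bg).max(2)
for nm,(x0,y0,x1,y1) in dict(A=(335,235,382,300),B=(385,255,480,282)).items():
    m=(d[y0:y1,x0:x1]>18).astype(np.uint8)
    ys,xs=np.nonzero(m);pts=np.c_[xs+x0,ys+y0].astype(np.float32)
    rc=cv2.minAreaRect(pts);bx=cv2.boxPoints(rc)
    W=np.array([plane(c,p,.01) for p in bx]);print(nm,rc,'centre',plane(c,rc[0],.01),'sides',np.linalg.norm(W[0]-W[1]),np.linalg.norm(W[1]-W[2]));
    e=W[0]-W[1];f=W[1]-W[2];e=e if np.linalg.norm(e)>np.linalg.norm(f) else f;print('yaw',np.degrees(np.arctan2(e[1],e[0])))
# chest corners (front rim) guesses
for uv in [(175,290),(287,287)]: print(plane(c,uv,.11))
a=cv2.resize(im[140:300,150:480],None,fx=2.4,fy=2.4,interpolation=cv2.INTER_CUBIC);cv2.imwrite('pics/c1.png',a)
E
```

```text
A ((357.10675048828125, 267.87078857421875), (59.88987350463867, 6.88998556137085), 57.9946174621582) centre [ 0.4312 -0.2802  0.01  ] sides 0.02287998646304874 0.1901265386221712
yaw 26.30327595176618
B ((432.5, 269.0), (83.0, 10.0), 0.0) centre [ 0.4097 -0.5224  0.01  ] sides 0.03218512033137591 0.26815751432686497
yaw 85.77913801193412
[0.3982 0.2872 0.11  ]
[ 0.3825 -0.048   0.11  ]
```

View pics/c1.png

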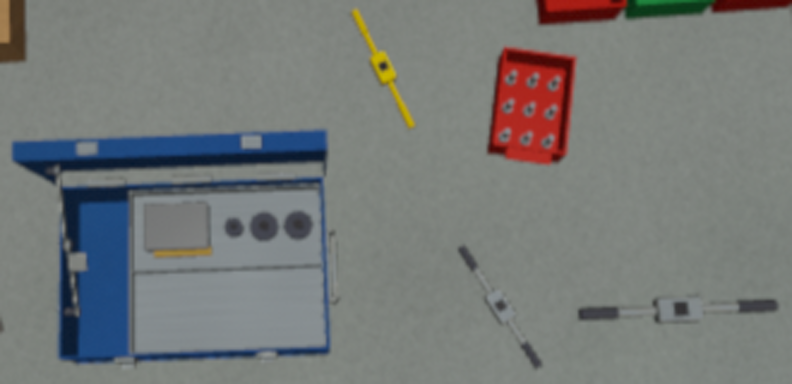

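A measures 190 mm over all, which matches, while B is 268 mm. The crop shows A's block at about (500,305), i.e. (358,267) in the full picture, and the stay tab at about (182,249). The front trough is empty. I'll move above A.

```bash
python3 -m creep '[0.2,40,-17,0,0,0,0, 0.2,80,-34,10,0,0,-0.02, 0.2,120,-51,20,0,0,-0.04, 0.2,160,-68,30,0,0,-0.04, 0.2,200,-85,45,0,0,-0.04, 0.2,240,-102,60,0,0,-0.04, 0.2,265,-113,70,0,0,-0.04, 0.2,280,-118,72,0,0,-0.04, 0.2,280,-118,72,0,0,-0.04, 0.2,280,-118,72,0,0,-0.04]'
python3 - <<'E'
from h import *
s=r.read_state();im=r.read_camera('wrist')[...,::-1];cv2.imwrite('pics/w1.png',im)
t=r.read_camera('top')[...,::-1];cv2.imwrite('pics/top1.png',t)
s2=r.read_camera('scene')[...,::-1];cv2.imwrite('pics/scene1.png',s2)
print(s['tcp_pos'],s['ee_rot'],s['finger_gap'],s['qd'])
print(proj(cam('wrist',s),[.4312,-.2802,.01]))
E
```

```text
t: 1.1
tcp_pos: [0.4312, -0.2809, 0.1308]
ee_rot: [[0.896, 0.443, -0.001], [0.443, -0.896, -0.0], [-0.001, -0.0, -1.0]]
contact_force: [-0.6, -1.2, 0.3]
finger_gap: 0.0512
grip_force: 0.0
[ 0.4312 -0.2809  0.1308] [[ 0.8963  0.4434 -0.001 ]
 [ 0.4434 -0.8963 -0.0003]
 [-0.001  -0.0002 -1.    ]] 0.05122014272234228 [-0.0242 -0.0091 -0.007  -0.0013  0.0009  0.0015]
[279.4357 198.6217]
```

View pics/w1.png

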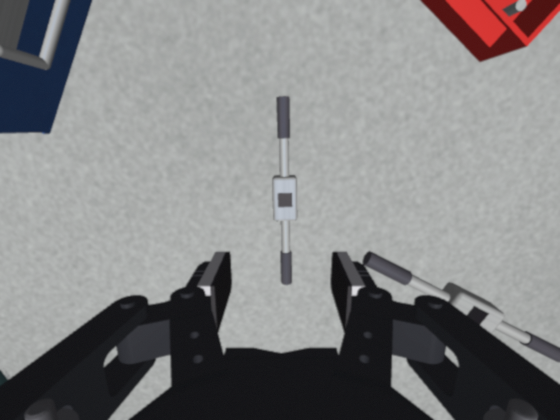

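The wrist picture shows wrench A aligned with the tool, its block at (285,199) against (279,199) predicted. That is about 5.5 mm towards tool +y. I'll correct, descend and grip.

```bash
python3 -m creep '[0.2,0,5.5,40,0,0,0, 0.2,0,5.5,80,0,0,0, 0.2,0,5.5,105,0,0,0, 0.2,0,5.5,118,0,0,0, 0.2,0,5.5,124,0,0,0, 0.2,0,5.5,127,0,0,0, 0.2,0,5.5,127,0,0,0, -0.5,0,5.5,127,0,0,0, -0.7,0,5.5,127,0,0,0, -0.8,0,5.5,127,0,0,0, -0.8,0,5.5,127,0,0,0, -0.8,0,5.5,127,0,0,0, -0.8,0,5.5,127,0,0,0]' 50
python3 - <<'E'
from h import *
c=cam('top')
print('frontL',plane(c,(175.4,289.2),.11),'frontR',plane(c,(286.7,286.7),.11))
# trough interior corners in crop (134,272),(134,353),(325,350),(324,267)
for q in [(134,353),(326,350)]: print('trough',plane(c,(150+q[0]/2.4,140+q[1]/2.4),.088))
for q in [(134,271),(324,266)]: print('divider',plane(c,(150+q[0]/2.4,140+q[1]/2.4),.088))
print('tab',plane(c,(182,249),.143))
a=cv2.resize(cv2.imread('pics/top1.png')[190:300,150:300],None,fx=5,fy=5,interpolation=cv2.INTER_CUBIC)
b=cv2.resize(cv2.imread('pics/scene1.png')[160:330,240:400],None,fx=3,fy=3,interpolation=cv2.INTER_CUBIC)
cv2.imwrite('pics/c2.png',a);cv2.imwrite('pics/c3.png',b)
E
```

```text
t: 2.55
tcp_pos: [0.4339, -0.2858, 0.0041]
ee_rot: [[0.897, 0.443, 0.0], [0.443, -0.897, -0.0], [0.0, 0.0, -1.0]]
contact_force: [0.1, 0.1, 0.2]
finger_gap: 0.0091
grip_force: 0.0
frontL [0.4005 0.286  0.11  ] frontR [ 0.3834 -0.0472  0.11  ]
trough [0.4013 0.1982 0.088 ]
trough [ 0.3872 -0.045   0.088 ]
divider [0.5056 0.1942 0.088 ]
divider [ 0.494  -0.0506  0.088 ]
tab [0.5153 0.256  0.143 ]
```

View pics/c2.png

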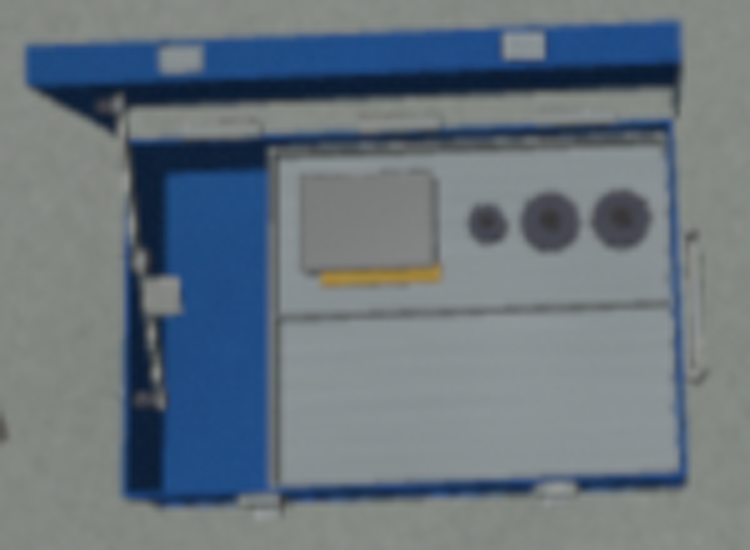

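View pics/c3.png

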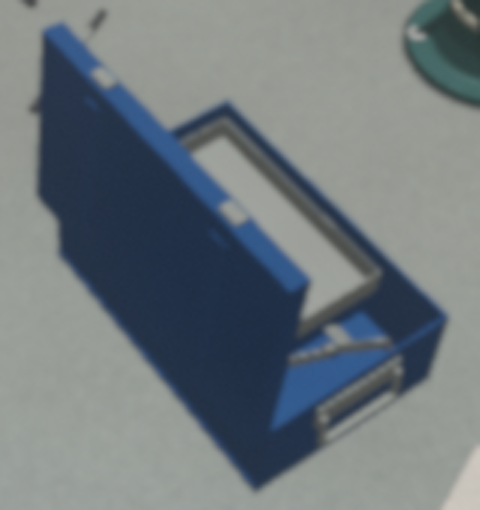

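The gap of 9 mm with no grip force means the block is not between the pads. I'll open, raise and look.

```bash
python3 - <<'E'
from h import *
s=r.read_state();im=r.read_camera('wrist')[...,::-1]
t=r.read_camera('top')[...,::-1];cv2.imwrite('pics/top2.png',t)
t=cv2.resize(t[220:310,330:400],None,fx=4.66,fy=4.66,interpolation=cv2.INTER_CUBIC)[:420]
cv2.imwrite('pics/w2.png',np.hstack([im[:,120:440],cv2.copyMakeBorder(t,0,420-t.shape[0],0,0,cv2.BORDER_CONSTANT)]))
print(s['finger_gap'],s['grip_force'],proj(cam('wrist',s),s['tcp_pos']))
E
```

```text
0.009079412463485996 0.0 [279.7327 244.1408]
```

View pics/w2.png

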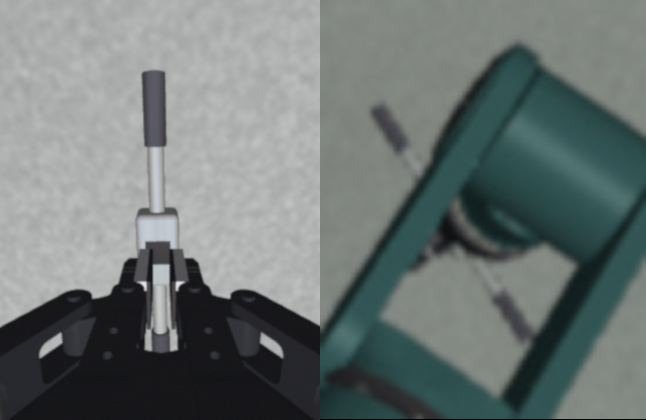

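```bash
python3 - <<'E'
from h import *
s=r.read_state();c=cam('wrist',s);R=s['ee_rot'];p=s['tcp_pos']
for n,uv in dict(far=(277,209),hole=(279,252),near=(281,283)).items():
    print(n,(R.T@(plane(c,uv,.02)-p))*1000)
for x in(11,0,-11):
  for z in(0,-16,-30): print(x,z,proj(c,p+R@np.array([x,5,z])/1000))
E
```

```text
far [ 26.8759  -1.403  -16.0116]
hole [  1.6971  -0.3689 -16.0104]
near [-17.8302   0.7583 -16.0095]
11 0 [287.9297 227.2678]
11 -16 [288.6145 236.5161]
11 -30 [289.3272 246.1429]
0 0 [287.8191 244.1362]
0 -16 [288.4815 254.759 ]
0 -30 [289.1689 265.7826]
-11 0 [287.712  260.4625]
-11 -16 [288.3532 272.3632]
-11 -30 [289.0167 284.676 ]
```

```bash
python3 -m creep '[-1,0,0,0,0,0,0, -1,0,0,0,0,0,0, -1,0,0,0,0,0,0, -1,0,0,0,0,0,0]' 20
```

```text
t: 3.05
tcp_pos: [0.4339, -0.2858, 0.004]
ee_rot: [[0.897, 0.443, -0.0], [0.443, -0.897, -0.0], [-0.0, 0.0, -1.0]]
contact_force: [-1.2, 0.0, -0.2]
finger_gap: -0.0002
grip_force: 0.0
```

```bash
python3 - <<'E'
from h import *
s=r.read_state();im=r.read_camera('wrist')[...,::-1]
a=cv2.resize(im[190:350,200:360],None,fx=3,fy=3,interpolation=cv2.INTER_CUBIC)
sc=r.read_camera('scene')[...,::-1];cs=cam('scene');u,v=proj(cs,s['tcp_pos']);print(u,v,proj(cs,s['tcp_pos']+[0,0,.03]))
u,v=int(u),int(v)
b=cv2.resize(sc[max(v-60,0):v+20,u-40:u+20],None,fx=5,fy=5,interpolation=cv2.INTER_CUBIC)[:480];print(max(v-60,0),u-40)
b=cv2.copyMakeBorder(b,0,480-b.shape[0],0,0,cv2.BORDER_CONSTANT)
cv2.imwrite('pics/w3.png',np.hstack([a,b]))
E
```

```text
262.908424146192 179.70466324763026 [262.7652 173.7664]
119 222
```

View pics/w3.png

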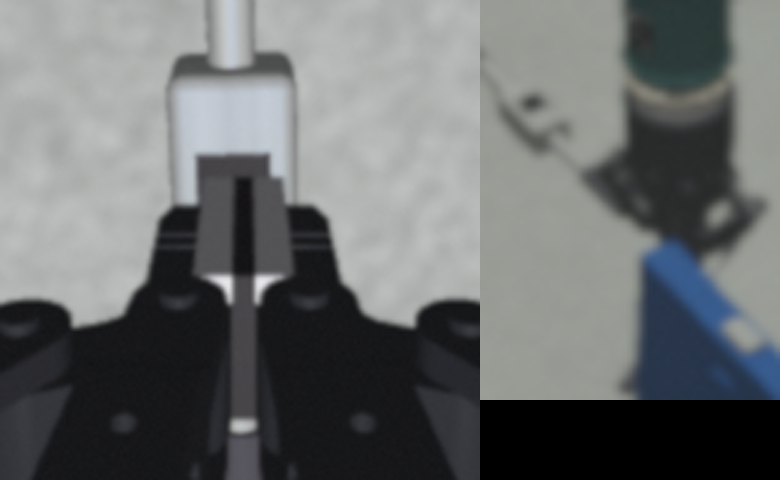

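The wrist view shows the block's near end and hole under the shut fingers. The pads therefore closed above the block, and the real tips sit higher than the nominal TCP. I'll open, then feel downwards in small steps while watching the force.

```bash
python3 -m creep '[0.0,0,0,0,0,0,0, 0.0,0,0,0,0,0,0, 0.0,0,0,0,0,0,0, 0.0,0,0,0,0,0,0, 0.0,0,0,2,0,0,0, 0.0,0,0,3,0,0,0, 0.0,0,0,3,0,0,0]'; python3 -m creep '[0.0,0,0,2,0,0,0, 0.0,0,0,2,0,0,0]'; python3 -c "
from bench import r
s=r.read_state();print(s['joint_positions'],s['ft_torque'],s['contact_force'],s['finger_gap'])"
```

```text
t: 3.85
tcp_pos: [0.4337, -0.2856, 0.0007]
ee_rot: [[0.897, 0.443, -0.0], [0.443, -0.897, 0.0], [-0.0, -0.0, -1.0]]
contact_force: [-0.7, -0.2, -1.0]
finger_gap: 0.0427
grip_force: 0.0
t: 4.05
tcp_pos: [0.4337, -0.2856, -0.0013]
ee_rot: [[0.897, 0.443, -0.0], [0.443, -0.897, 0.0], [-0.0, -0.001, -1.0]]
contact_force: [0.3, -0.1, -0.5]
finger_gap: 0.0426
grip_force: 0.0
[-6.91512635e-01  1.54345684e-01  1.71779857e+00 -1.56706125e-05
  1.27006899e+00  4.20516116e-01] [0.0420082  0.01479769 0.0089184 ] [ 0.25325138 -0.09606065 -0.50153155] 0.042556496917589774
```

```bash
for i in 1 2 3; do python3 -m creep '[0.0,0,0,2,0,0,0, 0.0,0,0,3,0,0,0, 0.0,0,0,3,0,0,0]' | grep -E "tcp|contact"; done
```

```text
tcp_pos: [0.4338, -0.2857, -0.0042]
contact_force: [0.1, 0.1, 0.8]
tcp_pos: [0.4338, -0.2856, -0.0072]
contact_force: [0.3, 0.3, -1.0]
tcp_pos: [0.4338, -0.2856, -0.0102]
contact_force: [-0.3, 1.2, 0.2]
```

```bash
python3 -m creep '[-0.3,0,0,0,0,0,0, -0.6,0,0,0,0,0,0, -0.6,0,0,0,0,0,0, -0.6,0,0,0,0,0,0]' 20 | grep -E "tcp|cont|gap|grip"; python3 - <<'E'
from h import *
s=r.read_state();im=r.read_camera('wrist')[...,::-1]
cv2.imwrite('pics/w4.png',im); c=cam('wrist',s)
print(plane(c,(280,200),0),)
# dark hole / pad profile down the centre and at pad column
g=cv2.cvtColor(im,cv2.COLOR_BGR2GRAY)
for u in(279,268,292): print(u,g[150:320:6,u])
E
```

```text
tcp_pos: [0.4339, -0.2856, -0.0098]
contact_force: [-0.6, 1.5, 2.0]
finger_gap: 0.0225
grip_force: 19.7
[ 0.4612 -0.2723  0.    ]
279 [201 202 201 201 202 203 203 202 202 201 203 201 106 188 194 193 194  80
  65  63  60 146 190 191 190 190 188 188 187]
268 [175 175 172 172 172 174 176 172 178 183 181  76 104 194 203 202 201 101
  89  93 100 153 196 195 194 181 178 171 188]
292 [177 177 177 175 176 175 172 178 179 183 182  78 111 196 202 202 201  78
  65  64  60 152 197 197 195 180 177 188 185]
```

```bash
python3 -m creep '[-0.2,0,0,0,0,0,0, -0.2,0,0,0,0,0,0, -0.2,0,0,2,0,0,0, -0.2,0,0,4,0,0,0, -0.2,0,0,4,0,0,0]' | grep -E "tcp|cont|gap"; python3 -m creep '[-0.2,0,0,2,0,0,0, -0.2,0,0,2,0,0,0]' | grep -E "tcp|cont|gap";python3 -m creep '[-0.2,0,0,2,0,0,0, -0.2,0,0,2,0,0,0]' | grep -E "tcp|cont|gap"
```

```text
tcp_pos: [0.4336, -0.2855, -0.0145]
contact_force: [-0.5, 0.4, -0.1]
finger_gap: 0.0342
tcp_pos: [0.4337, -0.2856, -0.0163]
contact_force: [-0.3, -0.8, -0.5]
finger_gap: 0.0341
tcp_pos: [0.4338, -0.2856, -0.0183]
contact_force: [-0.4, -0.5, -0.3]
finger_gap: 0.0344
```

```bash
python3 -m creep '[-0.5,0,0,0,0,0,0, -0.7,0,0,0,0,0,0, -0.7,0,0,0,0,0,0, -0.7,0,0,0,0,0,0]' 60 | grep -E "tcp|cont|gap|grip"; python3 -m creep '[-0.7,0,0,-5,0,0,0, -0.7,0,0,-25,0,0,0, -0.7,0,0,-60,0,0,0, -0.7,0,0,-100,0,0,0, -0.7,0,0,-140,0,0,0, -0.7,0,0,-180,0,0,0, -0.7,0,0,-200,0,0,0, -0.7,0,0,-200,0,0,0]' | grep -E "tcp|cont|gap|grip"
python3 - <<'E'
from h import *
s=r.read_state();im=r.read_camera('wrist')[...,::-1]
cv2.imwrite('pics/w5.png',im)
print(s['joint_positions'])
E
```

```text
tcp_pos: [0.4341, -0.2859, -0.0178]
contact_force: [0.1, -0.5, 2.3]
finger_gap: 0.0223
grip_force: 59.7
tcp_pos: [0.4355, -0.2871, 0.1864]
contact_force: [-0.2, 0.8, -1.7]
finger_gap: 0.0218
grip_force: 59.4
[-0.6914  0.0212  1.4728 -0.0001  1.6393  0.4205]
```

The wrench is held: grip 59 N at a 22 mm gap, and it lifts cleanly. Next I'll carry it above the trough centre, about (0.447, 0.074), turning −1.061 rad about the tool z.

```bash
python3 -m creep '[-0.7,10,-19,0,0,0,-0.06, -0.7,25,-47,0,0,0,-0.16, -0.7,41,-76,0,0,0,-0.26, -0.7,57,-106,0,0,0,-0.36, -0.7,73,-136,0,0,0,-0.46, -0.7,89,-166,0,0,0,-0.56, -0.7,105,-196,0,0,0,-0.66, -0.7,121,-226,0,0,0,-0.76, -0.7,137,-256,0,0,0,-0.86, -0.7,153,-286,0,0,0,-0.96, -0.7,165,-308,0,0,0,-1.04, -0.7,170,-317,0,0,0,-1.061, -0.7,170,-317,0,0,0,-1.061, -0.7,170,-317,0,0,0,-1.061]' | grep -vE "time"
python3 - <<'E'
from h import *
s=r.read_state();im=r.read_camera('wrist')[...,::-1]
a=im.copy();c=cam('wrist',s)
ex=np.array([.9987,-.0512,0]);ey=np.array([.0512,.9987,0]);o=np.array([.447,.0742,.088])
q=[proj(c,o+sx*.053*ex+sy*.125*ey) for sx,sy in((1,1),(1,-1),(-1,-1),(-1,1))]
cv2.polylines(a,[np.int32(q)],True,(0,0,255),1)
b=cam('top');t=r.read_camera('top')[...,::-1].copy();cv2.imwrite('pics/top5.png',t)
cv2.imwrite('pics/w6.png',a)
E
```

```text
t: 8.95
tcp_pos: [0.4454, 0.073, 0.1807]
ee_rot: [[0.052, 0.999, -0.002], [0.999, -0.052, -0.001], [-0.001, -0.002, -1.0]]
contact_force: [0.3, -0.3, -1.2]
finger_gap: 0.0221
grip_force: 59.4
```

View pics/w6.png

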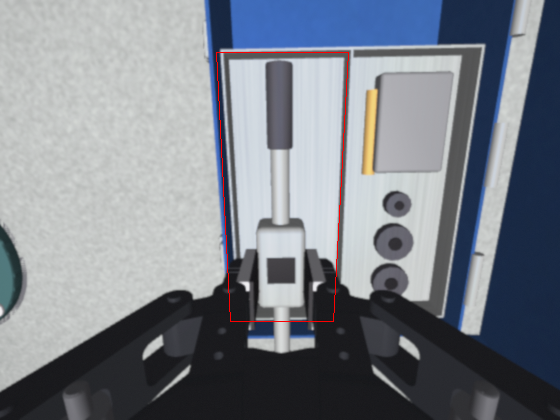

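The trough outline matches to about 3 mm, and the wrench lies along the trough inside it. I'll shift +2 mm in tool y and lower.

```bash
python3 -m creep '[-0.7,0,1,25,0,0,0, -0.7,0,2,60,0,0,0, -0.7,0,2,90,0,0,0, -0.7,0,2,110,0,0,0, -0.7,0,2,122,0,0,0, -0.7,0,2,128,0,0,0, -0.7,0,2,132,0,0,0, -0.7,0,2,132,0,0,0]' | grep -E "t:|tcp|cont"; python3 -m creep '[-0.7,0,0,2,0,0,0, -0.7,0,0,4,0,0,0, -0.7,0,0,4,0,0,0]' | grep -E "t:|tcp|cont"
```

```text
t: 9.85
tcp_pos: [0.4485, 0.0734, 0.0505]
ee_rot: [[0.051, 0.999, 0.001], [0.999, -0.051, -0.0], [-0.0, 0.001, -1.0]]
contact_force: [0.1, -1.0, -1.8]
t: 10.15
tcp_pos: [0.448, 0.0737, 0.0462]
ee_rot: [[0.051, 0.999, 0.0], [0.999, -0.051, -0.0], [-0.0, 0.0, -1.0]]
contact_force: [0.8, 0.2, -1.1]
```

```bash
python3 -m creep '[-0.7,0,0,1,0,0,0, -0.7,0,0,2,0,0,0, -0.7,0,0,2,0,0,0]' | grep -E "tcp|cont";python3 -m creep '[-0.7,0,0,1,0,0,0, -0.7,0,0,2,0,0,0, -0.7,0,0,2,0,0,0]' | grep -E "tcp|cont"
```

```text
tcp_pos: [0.4478, 0.0737, 0.0438]
contact_force: [-0.6, -0.3, -3.0]
tcp_pos: [0.448, 0.0736, 0.0422]
contact_force: [-1.0, -0.5, 0.6]
```

```bash
python3 -m creep '[-0.1,0,0,0,0,0,0, -0.1,0,0,0,0,0,0, -0.1,0,0,0,0,0,0, -0.1,0,0,0,0,0,0, -0.1,0,0,-10,0,0,0, -0.1,0,0,-30,0,0,0, -0.1,0,0,-70,0,0,0, -0.1,0,0,-110,0,0,0, -1,0,0,-150,0,0,0, -1,0,0,-170,0,0,0, -1,0,0,-180,0,0,0, -1,0,0,-180,0,0,0]' 60 | grep -E "t:|tcp|cont|gap"
python3 - <<'E'
from h import *
s=r.read_state();im=r.read_camera('wrist')[...,::-1].copy();c=cam('wrist',s);cv2.imwrite('pics/w7.png',im)
sc=r.read_camera('scene')[...,::-1];cv2.imwrite('pics/scene7.png',sc)
tp=r.read_camera('top')[...,::-1];cv2.imwrite('pics/top7.png',tp)
# tab: triangulate scene(c3 crop (337,334)/3+(240,160)) & top(182,249)
X=tri([(cam('scene'),(240+337/3,160+334/3)),(cam('top'),(150+162/5,190+296/5))]);print('tab',X)
print(proj(cam('scene'),X),proj(cam('top'),X))
ex=np.array([.9987,-.0512,0]);ey=np.array([.0512,.9987,0])
f=np.array([.3834,-.0472,.11]);print('tab chest: x from front, y from right, z',(X-f)@ex,(X-f)@ey,X[2])
print('front of lid', [plane(cam('top'),(150+u/5,190+v/5),.11) for u,v in((130,140),(668,125))])
E
```

```text
t: 11.95
tcp_pos: [0.4487, 0.0737, 0.2238]
ee_rot: [[0.051, 0.999, 0.003], [0.999, -0.051, 0.0], [0.0, 0.003, -1.0]]
contact_force: [0.1, 0.6, 0.3]
finger_gap: -0.0
tab [0.5163 0.2557 0.1357]
[352.6509 271.3792] [182.6125 248.9993]
tab chest: x from front, y from right, z 0.11717017744689537 0.30929317019713437 0.13574012854447495
front of lid [array([0.6179, 0.2788, 0.11  ]), array([ 0.6026, -0.0544,  0.11  ])]
```

```bash
python3 -m creep '[-1,30,5,0,-0.1,0,0, -1,70,12,0,-0.24,0,0, -1,110,20,10,-0.38,0,0, -1,150,26,25,-0.51,0,0, -1,175,31,40,-0.62,0,0, -1,182,31.6,50,-0.646,0,0, -1,182,31.6,50,-0.646,0,0, -1,182,31.6,50,-0.646,0,0]' | grep -E "t:|tcp|ee|cont|gap"
python3 - <<'E'
from h import *
print(r.tcp_to_grasp)
s=r.read_state();im=r.read_camera('wrist')[...,::-1].copy();c=cam('wrist',s);cv2.imwrite('pics/w8.png',im)
print(s['joint_positions'],'pred tab',proj(c,[.5163,.2557,.1357]),proj(c,[.516,.2557,.141]))
w7=cv2.imread('pics/w7.png')[:,120:460]
cv2.imwrite('pics/both.png',np.hstack([im[:,:460],w7]))
E
```

```text
t: 12.9
tcp_pos: [0.4882, 0.2534, 0.1707]
ee_rot: [[0.05, 0.799, 0.599], [0.999, -0.039, -0.032], [-0.002, 0.6, -0.8]]
contact_force: [0.4, -0.9, 1.4]
finger_gap: 0.0002
0.0187
[ 0.615  -0.255   1.8929 -0.4517  1.0196  0.8086] pred tab [281.5696 216.7752] [285.5403 218.5216]
```

View pics/both.png

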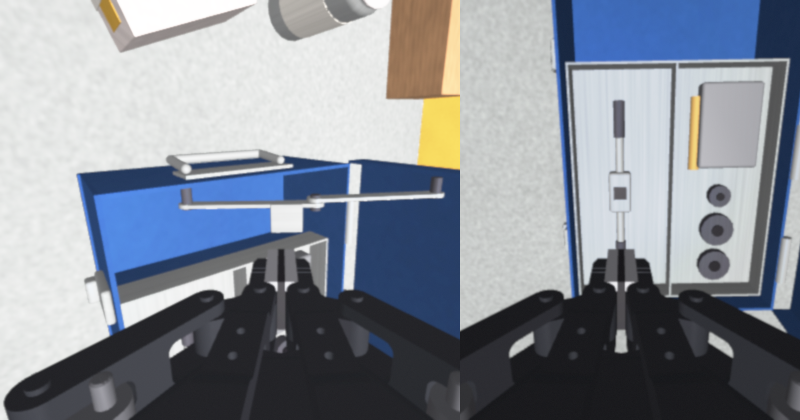

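The right half shows the wrench lying flat and straight in the trough. The left half shows the tab at (287,219), against (285.5,218.5) predicted. I'll advance along the tool z and feel for the tab.

```bash
python3 -m creep '[-1,1,5,20,0,0,0, -1,1,5,38,0,0,0, -1,1,5,48,0,0,0, -1,1,5,52,0,0,0, -1,1,5,52,0,0,0]' | grep -E "t:|tcp|cont"
for i in 1 2 3; do python3 -m creep '[-1,0,0,2,0,0,0, -1,0,0,4,0,0,0, -1,0,0,4,0,0,0]' | grep -E "tcp|cont"; done
```

```text
t: 13.45
tcp_pos: [0.5246, 0.2523, 0.1336]
ee_rot: [[0.053, 0.797, 0.601], [0.999, -0.042, -0.032], [-0.0, 0.602, -0.799]]
contact_force: [-0.4, 0.1, -0.0]
tcp_pos: [0.5265, 0.253, 0.1306]
contact_force: [0.3, 0.6, -0.1]
tcp_pos: [0.5288, 0.2527, 0.1267]
contact_force: [-0.5, 0.4, 0.8]
tcp_pos: [0.5312, 0.2525, 0.1234]
contact_force: [-0.7, 0.1, -0.0]
```

```bash
for i in 1 2 3 4; do python3 -m creep '[-1,0,0,2,0,0,0, -1,0,0,4,0,0,0, -1,0,0,4,0,0,0]' | grep -E "tcp|cont"; done; python3 - <<'E'
from h import *
s=r.read_state();cv2.imwrite('pics/w9.png',r.read_camera('wrist')[...,::-1])
c=cam('wrist',s);im=cv2.imread('pics/w9.png');print(proj(c,[.5165,.2557,.143]))
g=cv2.cvtColor(im,cv2.COLOR_BGR2GRAY)
u,v=map(int,proj(c,[.5165,.2557,.143]));print(g[v-30:v+40:5,u-30:u+31:6])
E
```

```text
tcp_pos: [0.5336, 0.2524, 0.1202]
contact_force: [-0.4, -0.0, 1.0]
tcp_pos: [0.5363, 0.2525, 0.1178]
contact_force: [-0.8, -0.0, 2.0]
tcp_pos: [0.5389, 0.2524, 0.1145]
contact_force: [-1.0, 0.4, 1.9]
tcp_pos: [0.5412, 0.2523, 0.1115]
contact_force: [-1.4, 0.0, 4.4]
[277.4626 270.3878]
[[137 133 141 158 179 201 221 230 238 243 241]
 [228 207 244 244 245 246 247 247 248  67  67]
 [130 186 245 246 129 110  67 130 238  67  67]
 [129 175 244 245 120  98  49 121 229  68  67]
 [128 154  39  47 121  90  43 121  91  37  62]
 [ 57  40  37  60 120  85  41 120 110  37  37]
 [ 57  41  40  80 121  84  40 121 115  41  42]
 [ 56  37  37 101 121  79  35 121 120  37  37]
 [ 56  37  37 108 130  86  37 130 120  37  36]
 [ 57  37  38  38  65 186  95 124  37  38  36]
 [ 37  42  76  56  37 156  94  37  38  66  77]
 [ 38  37  35  37  37  77  91  37  37  37  37]
 [ 36  37  37  37  36  78  90  37  37  37  37]
 [ 37  37  36  37  40  80  90  36  37  36  38]]
```

```bash
for i in 1 2 3 4; do python3 -m creep '[-1,0,0,2,0,0,0, -1,0,0,4,0,0,0, -1,0,0,4,0,0,0]' | grep -E "tcp|cont"; done
```

```text
tcp_pos: [0.5434, 0.2522, 0.1082]
contact_force: [-3.8, 0.3, 5.3]
tcp_pos: [0.5454, 0.2522, 0.105]
contact_force: [-6.0, -0.4, 5.8]
tcp_pos: [0.5472, 0.2521, 0.1015]
contact_force: [-9.1, 0.3, 7.5]
tcp_pos: [0.5489, 0.252, 0.0978]
contact_force: [-12.3, 0.9, 9.2]
```

Forces are rising as expected on the arc, with about 20 mm of travel since contact. I'll back off to the earlier viewing pose and measure where the tab is now.

```bash
python3 -m creep '[-1,0,0,-10,0,0,0, -1,0,0,-30,0,0,0, -1,-1,-5,-65,0,0,0, -1,-1,-5,-90,0,0,0, -1,-1,-5,-96,0,0,0, -1,-1,-5,-96,0,0,0, -1,-1,-5,-96,0,0,0]' | grep -E "t:|tcp|cont"
python3 - <<'E'
from h import *
s=r.read_state();im=r.read_camera('wrist')[...,::-1];cv2.imwrite('pics/w10.png',im)
o=cv2.imread('pics/w8.png')
for i in (o,im):
    b=i.astype(int);m=((b.min(2)>130)&(b[...,0]-b[...,2]<25)).astype(np.uint8);m[:165]=0;m[250:]=0;m[:,:170]=0;m[:,345:]=0
    m2=cv2.morphologyEx(m,cv2.MORPH_OPEN,np.ones((9,9)))
    n,l,st,ce=cv2.connectedComponentsWithStats(m2)
    print([ (list(map(int,st[k])),ce[k].round(1)) for k in range(1,n) if st[k][4]>80])
    n,l,st,ce=cv2.connectedComponentsWithStats(m)
    print('raw',[ (list(map(int,st[k])),ce[k].round(1)) for k in range(1,n) if st[k][4]>80])
    for u in (200,230,250,310): print(u,np.nonzero(m[:,u])[0][[0,-1]] if m[:,u].any() else None,end=' ')
    print()
E
```

```text
t: 17.5
tcp_pos: [0.4886, 0.2534, 0.1703]
ee_rot: [[0.051, 0.799, 0.6], [0.999, -0.04, -0.032], [-0.001, 0.601, -0.8]]
contact_force: [0.5, 0.0, -0.5]
[([309, 198, 15, 10, 144], array([316. , 202.5])), ([271, 204, 32, 29, 919], array([286.4, 217.9]))]
raw [([176, 165, 117, 15, 608], array([227., 171.])), ([179, 197, 166, 36, 1587], array([277.2, 212.1])), ([293, 238, 35, 12, 214], array([313.9, 244.7]))]
200 [173 207] 230 [170 207] 250 [168 207] 310 [199 249] 
[([299, 189, 10, 9, 90], array([303.5, 193. ])), ([269, 195, 27, 27, 679], array([282.3, 207.8]))]
raw [([175, 165, 118, 15, 614], array([226.6, 171. ])), ([179, 189, 166, 34, 1341], array([271.8, 203.3])), ([293, 238, 35, 12, 211], array([314. , 244.7]))]
200 [173 207] 230 [170 204] 250 [168 201] 310 [189 249]
```

```bash
python3 - <<'E'
from h import *
s=r.read_state();K,E=cam('wrist',s);R=E[:3,:3];o=-R.T@E[:3,3]
ex=np.array([.9987,-.0512,0]);ey=np.array([.0512,.9987,0]);T=np.array([.5165,.2557,.143])
for uv in((286.4,217.9),(282.3,207.8)):
    d=R.T@np.linalg.inv(K)@[*uv,1];X=o+d*((T-o)@ey/(d@ey));print(X,(X-T)@ex,X[2]-.143)
# camera-independent: circle about pivot
a0=np.radians(37);a=a0-np.arange(0,.5,.05)
for x in a: print(round(a0-x,2),75*(np.cos(x)-np.cos(a0)),75*(np.sin(x)-np.sin(a0)))
E
```

```text
[0.5172 0.2557 0.1401] 0.0007112414065697891 -0.0029057628475857578
[0.5322 0.2549 0.1153] 0.0156886452442286 -0.027739332194624655
0.0 0.0 0.0
0.05 2.181009636364581 -3.0500438558674183
0.1 4.2068549204522325 -6.205281000927918
0.15 6.072472294092587 -9.457824985534582
0.2 7.773198685446276 -12.799546143618059
0.25 9.304783164256106 -16.222091912617877
0.3 10.663397566958832 -19.716907710538912
0.35 11.845646065100388 -23.275258317951252
0.4 12.848573653138546 -26.888249711489536
0.45 13.669673534417793 -30.546851294279456
```

The tab has moved about 29 mm and the lower strip has turned about 0.37 rad, so the stay is broken (fold well above 0.25) and staying there. I'll retract and level the tool, then cross above the lid.

```bash
python3 -m creep '[-1,-10,20,-30,0,0,0, -1,-40,45,-55,0.1,0,0, -1,-70,70,-80,0.23,0,0, -1,-100,95,-105,0.36,0,0, -1,-125,118,-130,0.49,0,0, -1,-140,132,-145,0.6,0,0, -1,-143,135,-148,0.646,0,0, -1,-143,135,-148,0.646,0,0, -1,-143,135,-148,0.646,0,0]' | grep -E "t:|tcp|ee|cont"
python3 - <<'E'
from h import *
im=r.read_camera('top')[...,::-1];cv2.imwrite('pics/top11.png',im);c=cam('top')
o=cv2.imread('pics/top7.png')
for i in(cv2.imread('pics/top0.png'),im):
    b=i.astype(int);m=((b[...,0]>110)&(b[...,0]-b[...,2]>70)).astype(np.uint8)
    for u in(165,200,215,270,280):
        v=np.nonzero(m[150:260,u])[0]+150; print(u,v[0] if len(v) else None,plane(c,(u,v[0]),.33) if len(v) else '',end=' | ')
    print()
print(r.read_state()['joint_positions'])
E
```

```text
t: 18.45
tcp_pos: [0.5006, 0.1098, 0.3693]
ee_rot: [[0.052, 0.999, -0.003], [0.999, -0.052, -0.0], [-0.001, -0.003, -1.0]]
contact_force: [-0.1, -0.8, -0.0]
165 199 [0.6242 0.258  0.33  ] | 200 198 [0.6201 0.1659 0.33  ] | 215 197 [0.6198 0.1263 0.33  ] | 270 195 [ 0.6144 -0.0186  0.33  ] | 280 195 [ 0.6125 -0.0449  0.33  ] | 
165 None  | 200 243 [0.5007 0.1702 0.33  ] | 215 None  | 270 206 [ 0.5848 -0.0166  0.33  ] | 280 206 [ 0.5828 -0.0428  0.33  ] | 
[ 0.1062  0.0323  1.0993 -0.0002  2.0125  0.157 ]
```

The lid is at about 1.36 rad now, its outer top corner at x≈0.587. I'll cross over it and come down behind.

```bash
python3 -m creep '[-1,0,25,0,0,0,0, -1,0,60,0,0,0,0, -1,0,95,0,0,0,0, -1,0,125,0,0,0,0, -1,0,140,0,0,0,0, -1,0,145,0,0,0,0, -1,0,145,0,0,0,0, -1,0,145,20,0,0,0, -1,0,145,50,0,0,0, -1,0,145,75,0,0,0, -1,0,145,85,0,0,0, -1,0,145,85,0,0,0]' | grep -E "t:|tcp|ee|cont"; python3 -m creep '[-1,0,-6,0,0,0,0, -1,0,-12,0,0,0,0, -1,0,-18,0,0,0,0, -1,0,-22,0,0,0,0, -1,0,-22,0,0,0,0]' | grep -E "t:|tcp|cont"
```

```text
t: 19.7
tcp_pos: [0.6434, 0.103, 0.2853]
ee_rot: [[0.05, 0.999, -0.003], [0.999, -0.05, -0.0], [-0.0, -0.003, -1.0]]
contact_force: [0.3, 0.7, 0.6]
t: 20.2
tcp_pos: [0.6226, 0.1039, 0.2875]
ee_rot: [[0.051, 0.999, 0.002], [0.999, -0.051, 0.0], [0.0, 0.002, -1.0]]
contact_force: [0.0, -0.0, -0.0]
```

```bash
for i in 1 2 3; do python3 -m creep '[-1,0,-3,0,0,0,0, -1,0,-6,0,0,0,0, -1,0,-6,0,0,0,0]' | grep -E "tcp|cont"; done
```

```text
tcp_pos: [0.6168, 0.1041, 0.2864]
contact_force: [-0.5, 0.7, -0.0]
tcp_pos: [0.6107, 0.1044, 0.2866]
contact_force: [-0.5, -0.8, 0.2]
tcp_pos: [0.6056, 0.1046, 0.2864]
contact_force: [4.0, -0.4, -0.7]
```

```bash
python3 - <<'E'
import numpy as np
def P(f): 
    rho=.2045-.012*(1.36-f)/1.36
    return np.array([rho*-np.cos(f)+.022*np.sin(f),rho*np.sin(f)+.022*np.cos(f)])
p0=P(1.36)
for f in np.arange(1.36,-.08,-.04):
    d=(P(f)-p0)*1000;print(round(f,2),'y %.0f z %.0f'%(d[0],-d[1]),end='; ')
E
```

```text
1.36 y 0 z -0; 1.32 y -8 z 1; 1.28 y -16 z 3; 1.24 y -24 z 5; 1.2 y -32 z 7; 1.16 y -40 z 10; 1.12 y -47 z 13; 1.08 y -55 z 16; 1.04 y -62 z 20; 1.0 y -69 z 23; 0.96 y -76 z 27; 0.92 y -83 z 32; 0.88 y -89 z 36; 0.84 y -96 z 41; 0.8 y -102 z 46; 0.76 y -108 z 51; 0.72 y -114 z 57; 0.68 y -119 z 63; 0.64 y -125 z 69; 0.6 y -130 z 75; 0.56 y -134 z 81; 0.52 y -139 z 88; 0.48 y -143 z 94; 0.44 y -147 z 101; 0.4 y -151 z 108; 0.36 y -154 z 115; 0.32 y -157 z 122; 0.28 y -160 z 130; 0.24 y -163 z 137; 0.2 y -165 z 144; 0.16 y -167 z 152; 0.12 y -168 z 160; 0.08 y -170 z 167; 0.04 y -171 z 175; -0.0 y -171 z 183; -0.04 y -172 z 190;
```

```bash
python3 -m creep '[-1,0,-4,0,0,0,0, -1,0,-8,1,0,0,0, -1,0,-12,2,0,0,0, -1,0,-16,3,0,0,0, -1,0,-20,4,0,0,0, -1,0,-24,5,0,0,0, -1,0,-28,6,0,0,0, -1,0,-32,7,0,0,0, -1,0,-36,8.5,0,0,0, -1,0,-40,10,0,0,0, -1,0,-44,11.5,0,0,0, -1,0,-47,13,0,0,0, -1,0,-51,14.5,0,0,0, -1,0,-55,16,0,0,0, -1,0,-59,18,0,0,0, -1,0,-62,20,0,0,0, -1,0,-66,21.5,0,0,0, -1,0,-69,23,0,0,0, -1,0,-73,25,0,0,0, -1,0,-76,27,0,0,0]' | grep -E "t:|tcp|ee|cont"
```

```text
t: 23.1
tcp_pos: [0.5286, 0.1086, 0.2592]
ee_rot: [[0.051, 0.999, -0.001], [0.999, -0.051, -0.0], [-0.0, -0.001, -1.0]]
contact_force: [1.9, -0.1, 5.0]
```

```bash
python3 -m creep '[-1,0,-4,2,0,0,0, -1,0,-7,5,0,0,0, -1,0,-10,7,0,0,0, -1,0,-13,9,0,0,0, -1,0,-17,11.5,0,0,0, -1,0,-20,14,0,0,0, -1,0,-23,16.5,0,0,0, -1,0,-26,19,0,0,0, -1,0,-29,21.5,0,0,0, -1,0,-32,24,0,0,0, -1,0,-35,27,0,0,0, -1,0,-38,30,0,0,0, -1,0,-41,33,0,0,0, -1,0,-43,36,0,0,0, -1,0,-46,39,0,0,0, -1,0,-49,42,0,0,0, -1,0,-52,45,0,0,0, -1,0,-54,48,0,0,0, -1,0,-56,51,0,0,0, -1,0,-58,54,0,0,0]' | grep -E "t:|tcp|cont"
```

```text
t: 25.1
tcp_pos: [0.4709, 0.1115, 0.2051]
ee_rot: [[0.051, 0.999, -0.0], [0.999, -0.051, -0.0], [-0.0, -0.0, -1.0]]
contact_force: [-0.8, -1.0, 2.6]
```

```bash
python3 -m creep '[-1,0,-3,3.5,0,0,0, -1,0,-5,7,0,0,0, -1,0,-7,10,0,0,0, -1,0,-9,13,0,0,0, -1,0,-11,16.5,0,0,0, -1,0,-13,20,0,0,0, -1,0,-15,23.5,0,0,0, -1,0,-17,27,0,0,0, -1,0,-18.5,30.5,0,0,0, -1,0,-20,34,0,0,0, -1,0,-21.5,37.5,0,0,0, -1,0,-23,41,0,0,0, -1,0,-24.5,45,0,0,0, -1,0,-26,49,0,0,0, -1,0,-27.5,52.5,0,0,0, -1,0,-29,56,0,0,0, -1,0,-30,59.5,0,0,0, -1,0,-31,63,0,0,0, -1,0,-32,67,0,0,0, -1,0,-33,71,0,0,0]' | grep -E "t:|tcp|cont"
```

```text
t: 27.1
tcp_pos: [0.4381, 0.1132, 0.1341]
ee_rot: [[0.051, 0.999, -0.0], [0.999, -0.051, -0.0], [-0.0, -0.0, -1.0]]
contact_force: [-0.4, -0.1, 1.6]
```

```bash
python3 -m creep '[-1,0,0,3,0,0,0, -1,0,-1,6,0,0,0, -1,0,-1,9,0,0,0, -1,0,-2,12,0,0,0, -1,0,-2,15,0,0,0, -1,0,-3,18,0,0,0, -1,0,-3,20,0,0,0, -1,0,-3,22,0,0,0, -1,0,-3,22,0,0,0]' | grep -E "t:|tcp|cont"; for i in 1 2; do python3 -m creep '[-1,0,0,2,0,0,0, -1,0,0,4,0,0,0, -1,0,0,4,0,0,0]' | grep -E "tcp|cont"; done
```

```text
t: 28.0
tcp_pos: [0.4351, 0.1133, 0.112]
ee_rot: [[0.051, 0.999, -0.001], [0.999, -0.051, -0.0], [-0.0, -0.001, -1.0]]
contact_force: [-0.2, -0.8, 0.4]
tcp_pos: [0.4352, 0.1133, 0.1081]
contact_force: [-0.0, -0.2, -0.6]
tcp_pos: [0.4351, 0.1133, 0.1041]
contact_force: [-0.1, -0.6, 0.7]
```

```bash
for i in 1 2 3; do python3 -m creep '[-1,0,0,2,0,0,0, -1,0,0,3,0,0,0, -1,0,0,3,0,0,0]' | grep -E "tcp|cont"; done; python3 - <<'E'
from h import *
im=r.read_camera('scene')[...,::-1];cv2.imwrite('pics/scene12.png',im);c=cam('scene')
tp=r.read_camera('top')[...,::-1];cv2.imwrite('pics/top12.png',tp);ct=cam('top')
# predicted lid outline top face vs edges for several angles; report the free-edge corners
H=np.array([.6117,.1081,.11]);ex=np.array([.9987,-.0512,0]);ey=np.array([.0512,.9987,0]);z=np.array([0,0,1.])
for n,cc,i in(('scene',c,im),('top',ct,tp)):
    b=i.astype(int);m=((b[...,0]-b[...,2]>35)&(b[...,0]>55)).astype(np.uint8)
    x=slice(230,400) if n=='scene' else slice(150,300); y=slice(160,340) if n=='scene' else slice(180,310)
    mm=np.zeros_like(m);mm[y,x]=m[y,x];mm=cv2.morphologyEx(mm,cv2.MORPH_CLOSE,np.ones((5,5)))
    k=max(cv2.findContours(mm,0,1)[0],key=cv2.contourArea);ap=cv2.approxPolyDP(k,4,True)[:,0]
    print(n,cv2.contourArea(k),ap.tolist())
    for f in(0,.1,.2):
        print(f,[proj(cc,H+sy*.173*ey+ex*(-rr*np.cos(f)+.022*np.sin(f))+z*(rr*np.sin(f)+.022*np.cos(f))).round(0).tolist() for rr in(0,.222) for sy in(-1,1)])
E
```

```text
tcp_pos: [0.4355, 0.1133, 0.1037]
contact_force: [-4.9, -1.6, 10.1]
tcp_pos: [0.4356, 0.1134, 0.1036]
contact_force: [-10.4, -1.9, 22.2]
tcp_pos: [0.4357, 0.1134, 0.1035]
contact_force: [-14.9, -2.0, 34.8]
scene 8544.5 [[313, 189], [258, 220], [274, 237], [278, 253], [287, 252], [297, 264], [295, 270], [286, 263], [281, 266], [262, 246], [325, 321], [343, 308], [345, 293], [370, 277], [379, 284], [390, 260], [347, 219], [343, 227], [329, 219], [331, 203]]
0 [[259.0, 214.0], [330.0, 299.0], [318.0, 186.0], [393.0, 260.0]]
0.1 [[258.0, 215.0], [329.0, 299.0], [317.0, 181.0], [393.0, 256.0]]
0.2 [[258.0, 215.0], [328.0, 300.0], [316.0, 177.0], [393.0, 252.0]]
top 6188.0 [[285, 212], [173, 215], [172, 288], [192, 290], [189, 249], [232, 240], [242, 251], [244, 271], [239, 272], [247, 287], [286, 286]]
0 [[287.0, 213.0], [174.0, 216.0], [289.0, 287.0], [172.0, 290.0]]
0.1 [[287.0, 213.0], [174.0, 215.0], [289.0, 285.0], [170.0, 288.0]]
0.2 [[287.0, 212.0], [174.0, 214.0], [289.0, 283.0], [168.0, 286.0]]
```

A firm stop at the expected shut height, and the free-edge corners match angle 0. I'll retract and check.

```bash
python3 -m creep '[-1,0,0,-6,0,0,0, -1,0,0,-10,0,0,0, -1,0,0,-30,0,0,0, -1,0,0,-70,0,0,0, -1,0,0,-110,0,0,0, -1,0,-40,-140,0,0,0, -1,0,-70,-150,0,0,0, -1,0,-70,-150,0,0,0, -1,0,-70,-150,0,0,0]' | grep -E "t:|tcp|cont"; python3 - <<'E'
from h import *
im=r.read_camera('scene')[...,::-1];o=cv2.imread('pics/scene12.png');o0=cv2.imread('pics/scene0.png')
H=np.array([.6117,.1081,.11]);ex=np.array([.9987,-.0512,0]);ey=np.array([.0512,.9987,0])
b=im.astype(int);m=((b[...,0]-b[...,2]>35)&(b[...,0]>55)).astype(np.uint8);mm=m*0;mm[160:340,230:400]=m[160:340,230:400]
k=max(cv2.findContours(mm,0,1)[0],key=cv2.contourArea);print(cv2.approxPolyDP(k,4,True)[:,0].tolist())
# bystanders unmoved: compare start/now
for n,(x0,y0,x1,y1) in dict(carton=(375,305,430,360),can=(345,340,385,385),bin=(155,175,215,220),yellow=(170,220,222,275),B=(210,120,250,160)).items():
    print(n,np.abs(o0[y0:y1,x0:x1].astype(int)-im[y0:y1,x0:x1]).mean().round(2))
E
```

```text
t: 30.5
tcp_pos: [0.3654, 0.117, 0.245]
ee_rot: [[0.051, 0.999, 0.001], [0.999, -0.051, -0.0], [-0.0, 0.001, -1.0]]
contact_force: [0.1, -0.1, -1.3]
[[313, 189], [258, 220], [279, 250], [297, 264], [293, 274], [303, 284], [311, 280], [333, 314], [343, 308], [343, 295], [372, 276], [376, 286], [390, 260]]
carton 1.09
can 1.04
bin 0.89
yellow 1.05
B 0.98
```

Still shut at the same corners, and the bystanders have not moved.

```bash
python3 -c "
from bench import r
print(r.finish_job())"
```

```text
the job is handed in; nothing more can be done
None
```

The tap wrench was seen lying flat in the front trough before the lid went down, the stay was broken with the lid still up, the lid is shut onto its stop, the bystanders are unmoved, and the job was handed in at about 30.6 s.

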